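Change over the hub trays on the finishing bench

TASK

Change over the hub trays: first push the grey tray, which has been left partly out, fully home with the fingertips, then hook a fingertip behind the front lip of the blue tray and draw it all the way out along its rails. Do both gently, without pinching the lips, so that the hubs stay standing in their trays, and lift or move nothing else on the bench. Finish with the hand clear.

Things in the scene. Friction and masses are not known exactly. Their poses are not given: they have to be found in the camera images.
- grey_unit: low fixed slide unit of the grey tray, screwed to the bench: two aluminium side rails 240 mm long, 156 mm apart over the outside, tops 34 mm above the bench. Origin on the bench. Its +x axis points along the rails to the closed back; the tray draws out towards -x, which is roughly towards the robot (x, y, yaw all vary).
- grey_tray (a joint): how far the grey plastic tray stands out, m: 0 = fully home, 0.14 = fully out (stops at both). About 2 N of friction; stays where left. Starts 0.06 to 0.10. Tray 124 mm wide, 230 mm long; top of its flat floor 18 mm above the bench, side and back walls 16 mm higher, 4 mm thick. Cannot leave its rails.
- grey_lip (a point): upright front lip of the grey tray. Point: mid-width, foot of the lip's inner face, at floor level (18 mm above the bench). x points back into the tray along the rails (drawing out is -x), z up. Lip 34 mm tall above the floor, 124 mm wide (y), 8 mm thick in all: outer face at x = -0.008. At least 90 mm of floor behind it is empty before the hubs.
- blue_unit: low fixed slide unit of the blue tray, screwed to the bench: two aluminium side rails 240 mm long, 156 mm apart over the outside, tops 34 mm above the bench. Origin on the bench. Its +x axis points along the rails to the closed back; the tray draws out towards -x, which is roughly towards the robot (x, y, yaw all vary).
- blue_tray (a joint): how far the blue plastic tray stands out, m: 0 = fully home, 0.14 = fully out (stops at both). About 2 N of friction; stays where left. Starts 0 to 0.02. Tray 124 mm wide, 230 mm long; top of its flat floor 18 mm above the bench, side and back walls 16 mm higher, 4 mm thick. Cannot leave its rails.
- blue_lip (a point): upright front lip of the blue tray. Point: mid-width, foot of the lip's inner face, at floor level (18 mm above the bench). x points back into the tray along the rails (drawing out is -x), z up. Lip 34 mm tall above the floor, 124 mm wide (y), 8 mm thick in all: outer face at x = -0.008. At least 90 mm of floor behind it is empty before the hubs.
- grey_hub1_mid (a point): turned aluminium hub standing upright on its wide flange, 44 mm across at most, 55 mm tall, about 120 g; this point is its centre, half-way up, z up its axis. It stands in the rear part of the grey tray and rides with it.
- grey_hub2_mid (a point): turned aluminium hub standing upright on its wide flange, 44 mm across at most, 55 mm tall, about 120 g; this point is its centre, half-way up, z up its axis. It stands in the rear part of the grey tray and rides with it.
- blue_hub1_mid (a point): turned aluminium hub standing upright on its wide flange, 44 mm across at most, 55 mm tall, about 120 g; this point is its centre, half-way up, z up its axis. It stands in the rear part of the blue tray and rides with it.
- blue_hub2_mid (a point): turned aluminium hub standing upright on its wide flange, 44 mm across at most, 55 mm tall, about 120 g; this point is its centre, half-way up, z up its axis. It stands in the rear part of the blue tray and rides with it.
- spare_hub: another such hub (44 mm across, 55 mm tall) standing on the bench at the left; origin at its foot. Bystander.
- spray: white bottle with blue cap, 72 mm across, 190 mm tall, on the bench at the left; origin at its foot. Bystander.
- wrench: steel wrench about 220 mm long lying on the bench at the right; origin mid-length underneath. Bystander.
- plug: orange plastic plug, 30 mm across, 28 mm tall, on the bench between the two slide units; origin at its foot. Bystander.
- jar: amber jar with steel lid, 60 mm across, 75 mm tall, on the bench at the right; origin at its foot. Bystander.
There are look-alikes about, which are no part of the job. Leave any black, pink or yellow look-alike of the part that bears grey_hub2_mid alone.

How it is judged (in metres and radians):
On the way, in this order (a step that is already met when the one before it is completed fails the run):
1. the grey tray is pushed fully home, the blue one not yet drawn out (value of joint grey_tray below 0.008 m and value of joint blue_tray below 0.06 m), for 0.2 s.
2. the blue tray is drawn fully out (value of joint blue_tray above 0.128 m), for 0.2 s.
At the end, for the whole second after the job is handed in: the grey tray is home (within 8 mm of its stop), the blue tray is out (within 12 mm of its stop) and at rest, and all four hubs stand upright (within 0.15 rad) on the floors of their own trays (value of joint grey_tray below 0.008 m and value of joint blue_tray above 0.128 m and velocity of joint blue_tray between -0.01 and 0.01 m/s and angle between each of grey_hub1_mid, grey_hub2_mid, blue_hub1_mid, blue_hub2_mid's own z axis and vertical below 0.15 rad and x of grey_hub1_mid in the frame of grey_lip between 0.01 and 0.215 m and y of grey_hub1_mid in the frame of grey_lip between -0.055 and 0.055 m and height (world z) of each of grey_hub1_mid, grey_hub2_mid, blue_hub1_mid, blue_hub2_mid below 0.056 m and x of grey_hub2_mid in the frame of grey_lip between 0.01 and 0.215 m and y of grey_hub2_mid in the frame of grey_lip between -0.055 and 0.055 m and x of blue_hub1_mid in the frame of blue_lip between 0.01 and 0.215 m and y of blue_hub1_mid in the frame of blue_lip between -0.055 and 0.055 m and x of blue_hub2_mid in the frame of blue_lip between 0.01 and 0.215 m and y of blue_hub2_mid in the frame of blue_lip between -0.055 and 0.055 m); the robot touches nothing.
It fails at once if a tray's lip is pinched (both its faces held between the fingers) ((contact force between the fingers and grey_tray_c4 above 1.5 N and contact force between the fingers and grey_tray_c5 above 1.5 N) or (contact force between the fingers and blue_tray_c4 above 1.5 N and contact force between the fingers and blue_tray_c5 above 1.5 N)).
It fails at once if a tray or its slide is pushed or pulled roughly (over 60 N) (contact force between the fingers and grey_unit above 60 N or contact force between the fingers and blue_unit above 60 N).
It fails at once if a hub is lifted off its tray, or knocked over (height (world z) of any of grey_hub1_mid, grey_hub2_mid, blue_hub1_mid, blue_hub2_mid above 0.065 m or angle between any of grey_hub1_mid, grey_hub2_mid, blue_hub1_mid, blue_hub2_mid's own z axis and vertical above 0.5 rad).
It fails at once if something else on the bench is disturbed (moved over 30 mm) (distance of any of spare_hub, spray, wrench, plug, jar from where it was at the start of the episode above 0.03 m).
It also fails if it takes over 54 s, if anything falls off the work surface, if the arm or the gripper's body presses on something with over 40 N, if the wrist force passes 120 N, or if a joint passes its speed limit or range.

ROBOT

A 7-joint arm with a two-finger parallel gripper is mounted at the origin on the work surface. World frame = base frame: x ahead of the robot, y to its left, z up, the work surface at z = 0. Lengths are in mm, angles in rad, forces in N, time in s.
With the tool pointing down it reaches from about 425 to 875 mm from the base axis. Payload 9.9 kg.
Tool frame: the origin (TCP) lies at the very end of the fingers, on their centre line; the grasp point (between the pads) lies 19 mm behind it; z points along the fingers, y is the line along which they close (so a half turn about z gives the same grasp; the last joint's range is limited). The gripper opens to 85 mm and grips with 20 to 120 N. Pads are 22 mm wide; open, the fingers measure 114 mm over their backs; the gripper's body (76 mm by 85 mm) begins 54 mm behind the grasp point. The pads swing forward as they close: fully open they stand 13 mm farther back than shut.
Start: joints at [-1.363, 0.576, 0.025, 1.437, -0.015, 1.129, -0.057], TCP at [194.174, 646.471, 231.289] pointing down, gripper open.
Joint ranges: [-2.76, 2.76], [-0.34, 2.15], [-1.52, 1.57], [0.19, 2.46], [-1.09, 4.23], [0.17, 1.99], [-2.82, 2.82]. Speed limits (rad/s): [2.22, 2.22, 3.01, 3.01, 3.14, 3.14, 3.14].

INTERFACE

Orientations are given as a unit quaternion [x, y, z, w].
In Python, from plant import read_state, capture, camera_model, finish_job, look_for, mark_of gives the robot as it stands. The module is installed in compiled form; this text tells all that it offers.
- The arm moves only by the shell command python3 -m crank 'ROWS' [FORCE]. ROWS is JSON, a list that holds one entry, the list of rows, each a list of 7 numbers: the turn, a rotation vector about the tool's x, y, z in rad, then the shift along the tool's x, y, z in m, then the finger opening in m, from 0 to 0.0854. A call has 1 to 20 rows; each row shifts and turns the commanded pose from where the row before left it, along the tool's axes as they then stand; what a row does not reach is not made up. A row lasts 1/8 s, in which the tool goes at most 62.5 mm and 10.7 degrees, less where a joint would pass 70% of its speed; a pose out of reach is approached as far as the arm can. A call with a gripper value outside its range is refused whole. The fingers move at their own pace and stop on an object; FORCE is the grip in N (left out, the last holds). Time passes only in rows, so rows that do not move let the fingers close. It gives the time, the measured TCP pose, the force, the opening and the grip force at its end, in the units of the state.
- read_state(): the state, without advancing time (a new reading comes with each control period).
- capture(name): name is "scene" or "top" or "wrist"; returns the picture (384x512x3 uint8, red, green, blue); there is no depth.
- camera_model(name): a dict with "fovy" (degrees; the focal length in pixels is half the picture's height over the tangent of half this angle, whatever the lens; pixels are square), "cx", "cy" (the principal point, pixels), "distortion" ([k1, k2, p1, p2, k3] as OpenCV has them; the pictures are not rectified), "extrinsics" (4x4, takes a point from world to camera coordinates). Camera axes: x right, y down, z forward; pixel columns grow to the right and rows downward; lengths in mm; the calibration is good to about 2 mm. A picture is of the moment at which its call begins: read the wrist's pose just before it. camera_model takes no time and is no camera call; for the wrist camera it gives the pose at the moment of the call.
- finish_job(): hands the job in; it is judged then, once.
Trained networks look in the newest picture that a camera, given by its name, has taken for a name from the list of things; names that differ only in an ending like _2 or _b are one class to them, and where a whole thing is asked for, a point or a joint stands for the part that bears it (a point fixed in the world has none). Each returns a list of dicts, best first, with "conf" (0 to 1); they miss things now and then, are a little off and sometimes report something else, mostly with a low value. They report only what shows in the picture. A call takes as long as a camera call. They do not tell look-alikes from the thing itself.
- look_for(camera, thing): "box" ([left, top, right, bottom] in pixels, round what is visible of it).
- mark_of(camera, thing): "centre" ([column, row] in pixels: a listed point, or the origin of a listed thing).
The state is a dict: "time": time; "joints": joint angles; "dq": joint speeds; "tau": joint torques, N m; "eef_pos": TCP position; "ee_rot": TCP orientation; "force": force on the tool from outside, world axes, zero at the start; "moment": the same for the moment, N m; "finger_gap": finger opening in mm; "gripper_force": force on a finger pad.
Only numpy, scipy, OpenCV 4.12 (cv2) and the standard library are available. Lean on these libraries where they do the work, as an engineer would, in place of code of your own. Each camera call takes 0.05 s, during which the arm holds its last target. There are 200 camera calls.

## Working session

There is one attempt and no reset: what is moved stays moved. The work goes in short steps, Python scripts to look and compute and a shell command to move; the robot and the scene stay as the last step left them, time stands still between calls to the robot, and variables do not carry over. Pictures are saved under pics/ and viewed, at most 10 in all, crops included, and the job is handed in when it is done.

```bash
mkdir -p pics; cat > h.py <<'E'
import numpy as np, cv2
from plant import *
from scipy.spatial.transform import Rotation as R
def ray(cm,px):
    f=192/np.tan(np.radians(cm["fovy"])/2)
    K=np.array([[f,0,cm["cx"]],[0,f,cm["cy"]],[0,0,1]])
    u=cv2.undistortPoints(np.array([[px]],float),K,np.array(cm["distortion"],float))[0,0]
    E=np.array(cm["extrinsics"]);d=E[:3,:3].T@np.array([u[0],u[1],1]);o=-E[:3,:3].T@E[:3,3]
    return o,d
def at(cm,px,z):
    o,d=ray(cm,px);return o+d*(z-o[2])/d[2]
def proj(cm,P):
    f=192/np.tan(np.radians(cm["fovy"])/2)
    K=np.array([[f,0,cm["cx"]],[0,f,cm["cy"]],[0,0,1]]);E=np.array(cm["extrinsics"])
    return cv2.projectPoints(np.array(P,float).reshape(-1,1,3),cv2.Rodrigues(E[:3,:3])[0],E[:3,3],K,np.array(cm["distortion"],float))[0][:,0]
E
python3 - <<'E'
from h import *
np.set_printoptions(precision=1,suppress=True)
s=read_state();print(s["eef_pos"],s["ee_rot"],s["finger_gap"],s["time"])
Z=dict(grey_unit=0,grey_lip=18,blue_unit=0,blue_lip=18,grey_hub1_mid=45.5,blue_hub1_mid=45.5,plug=0,jar=0,spray=0,spare_hub=0,wrench=0)
for c in("top","scene"):
    im=capture(c);cv2.imwrite(f"pics/{c}1.png",im[:,:,::-1]);cm=camera_model(c)
    for t,z in Z.items():
        for m in mark_of(c,t)[:3]: print(c,t,round(m["conf"],2),np.array(m["centre"]),at(cm,m["centre"],z)[:2])
E
```

```text
[194.  646.  230.4] [ 0.1  1.  -0.  -0. ] 85.5154951148953 0.0
top grey_unit 0.72 [198.6 157.4] [730.3 158.2]
top grey_lip 0.9 [186.8 221.2] [538.2 166.1]
top blue_unit 0.72 [305.6 176. ] [ 703.3 -155.9]
top blue_unit 0.72 [320.5 158.1] [ 761.5 -196.2]
top blue_lip 0.58 [305.2 209.9] [ 600.6 -158.9]
top grey_hub1_mid 0.49 [185.1 165.4] [690. 186.]
top blue_hub1_mid 0.69 [296.5 161.3] [ 730.6 -122.6]
top blue_hub1_mid 0.19 [187.  225.7] [522.3 159.5]
top plug 0.63 [248.2 147.4] [774.  17.]
top jar 0.91 [387.  279.7] [ 427.5 -403.8]
top jar 0.28 [200.3 154.3] [740.2 154.4]
top spray 0.92 [ 93.7 193.3] [595.3 451.8]
top spare_hub 0.7 [114.  240.6] [465.4 369.3]
top wrench 0.62 [414.5 208.7] [ 636.4 -479.5]
top wrench 0.46 [183.6 164.6] [704.6 199.1]
scene grey_unit 0.66 [317.2 204.5] [734.2 141.8]
scene grey_unit 0.59 [251.5 255.7] [ 702.  -153.7]
scene grey_lip 0.72 [266.4 175.6] [528.6 181.3]
scene blue_unit 0.84 [249.7 255.7] [ 698.3 -156.2]
scene blue_unit 0.61 [131.8 336.9] [ 642.4 -480.5]
scene blue_lip 0.81 [216.3 236.5] [ 595.2 -158.8]
scene blue_lip 0.5 [252.9 254.3] [ 714.2 -164.5]
scene grey_hub1_mid 0.74 [315.8 184.3] [709.6 174.8]
scene blue_hub1_mid 0.68 [274.5 240. ] [ 746.9 -118.5]
scene blue_hub1_mid 0.25 [301.5 189.1] [687.  127.2]
scene plug 0.42 [304.8 231.4] [765.8   5.7]
scene jar 0.75 [101.6 269.8] [ 430.4 -391. ]
scene spray 0.69 [330.6 153. ] [618.5 481.2]
scene spare_hub 0.54 [281.8 154.8] [473.  371.6]
scene wrench 0.67 [130.2 338.4] [ 642.5 -484.6]
```

View pics/top1.png

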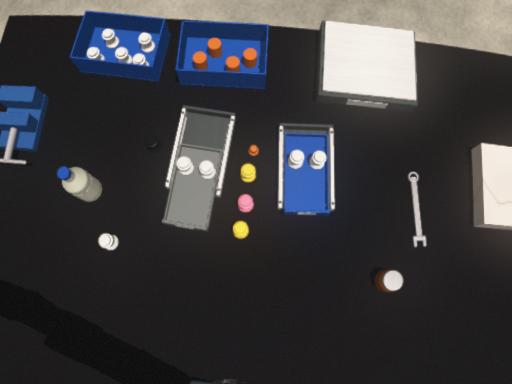

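View pics/scene1.png

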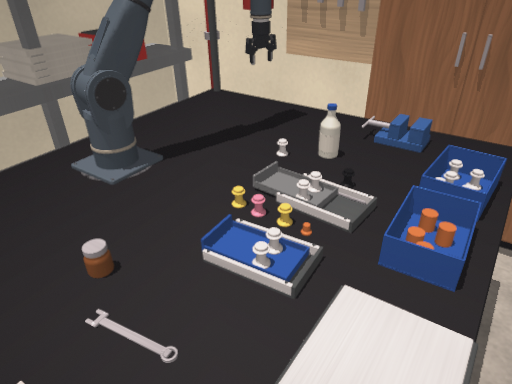

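Top view: the grey tray is half out with its lip near (187,224). The blue tray is almost home with its lip near (305,211). Look-alike hubs stand between them at (248,172), (246,203) and (241,230). I'll zoom in to get the rail lines.

```bash
python3 - <<'E'
from h import *
im=cv2.imread("pics/top1.png")[97:242,155:345]
im=cv2.resize(im,None,fx=4,fy=4,interpolation=cv2.INTER_CUBIC)
im=np.clip(im.astype(float)*1.6+20,0,255).astype(np.uint8)
cv2.imwrite("pics/crop1.png",im)
E
```

```text
(no output)
```

View pics/crop1.png

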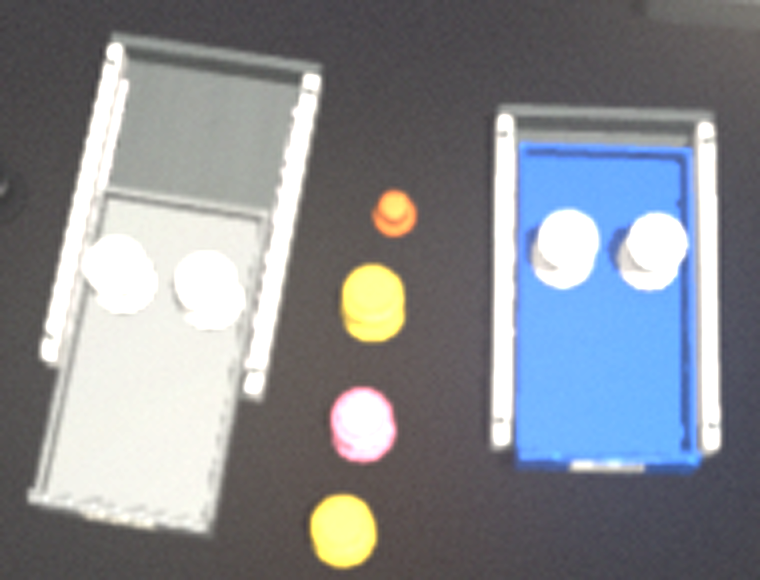

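```bash
python3 - <<'E'
from h import *
np.set_printoptions(precision=1,suppress=True)
cm=camera_model("top")
g=lambda u,v,z:at(cm,(155+(u+.5)/4-.5,97+(v+.5)/4-.5),z)
for n,pts in dict(grey=[(50,355),(116,50),(255,385),(311,80)],blue=[(502,440),(505,120),(710,445),(706,128)]).items():
    P=[g(u,v,34) for u,v in pts]
    for a,b in((0,1),(2,3)):
        d=P[b]-P[a];print(n,P[a][:2],P[b][:2],np.linalg.norm(d),np.degrees(np.arctan2(d[1],d[0])))
for n,pts in dict(grey=[(32,495),(210,530)],blue=[(518,463),(698,462)]).items():
    P=[g(u,v,52) for u,v in pts];d=P[0]-P[1];print(n,P[0][:2],P[1][:2],(P[0]+P[1])[:2]/2,np.linalg.norm(d),np.degrees(np.arctan2(-d[0],d[1])))
print("alikes",[g(u,v,50)[:2] for u,v in((373,290),(362,415),(343,525))])
print(R.from_quat(read_state()["ee_rot"]).as_matrix())
E
```

```text
grey [631.  231.1] [863. 215.] 232.56022991246715 -3.9651390732283796
grey [623.   85.8] [851.9  70.4] 229.46990831826764 -3.8559668799619464
blue [600.3 -87.4] [834.2 -71.9] 234.45393788218053 3.7948969198466695
blue [ 610.  -231.1] [ 842.6 -217.4] 233.02018250540885 3.3677811215966846
grey [529.4 226.2] [517.4 103.4] [523.4 164.8] 123.40424638255658 -5.5806513346852675
blue [582.  -98.3] [ 593.9 -220.2] [ 587.9 -159.3] 122.39188055088793 5.561476739487235
alikes [array([694. ,  10.4]), array([605.5,   9.6]), array([529.4,  15.2])]
[[-1.   0.3 -0. ]
 [ 0.3  1.   0. ]
 [ 0.  -0.  -1. ]]
```

```bash
cat >> h.py <<'E'
def delta(target,yaw):
    "tool-frame turn to (tool x=-axis at yaw deg, z down), then shift (mm) in the turned frame"
    s=read_state();R0=R.from_quat(s["ee_rot"]);c,n=np.cos(np.radians(yaw)),np.sin(np.radians(yaw))
    R1=R.from_matrix(np.array([[-c,-n,0],[-n,c,0],[0,0,-1]]).T)
    rv=(R0.inv()*R1).as_rotvec();d=np.array(target)-s["eef_pos"]
    print("t",s["time"],"pos",np.round(s["eef_pos"],1),"F",np.round(s["force"],1),"turn",np.round(rv,4),"shift new frame",np.round(R1.inv().apply(d),1),"shift now frame",np.round(R0.inv().apply(d),1),"gap",s["finger_gap"])
E
python3 -c "
from h import *
delta([465,170,231],-4)"
```

```text
t 1.2 pos [194.2 646.5 231.3] F [ 0.1  0.6 -0.5] turn [-0.    -0.    -0.222] shift new frame [-3.034e+02 -4.564e+02  3.000e-01] shift now frame [-3.964e+02 -3.784e+02  3.000e-01] gap 85.36252848980546
```

```bash
python3 -m crank '[[[0,0,-0.111,0,0,0,0],[0,0,-0.111,0,0,0,0],[0,0,0,-0.0217,-0.0326,0,0],[0,0,0,-0.0217,-0.0326,0,0],[0,0,0,-0.0217,-0.0326,0,0],[0,0,0,-0.0217,-0.0326,0,0],[0,0,0,-0.0217,-0.0326,0,0],[0,0,0,-0.0217,-0.0326,0,0],[0,0,0,-0.0217,-0.0326,0,0],[0,0,0,-0.0217,-0.0326,0,0],[0,0,0,-0.0217,-0.0326,0,0],[0,0,0,-0.0217,-0.0326,0,0],[0,0,0,-0.0217,-0.0326,0,0],[0,0,0,-0.0217,-0.0326,0,0],[0,0,0,-0.0217,-0.0326,0,0],[0,0,0,-0.0217,-0.0326,0,0]]]' 40; python3 - <<'E'
from h import *
np.set_printoptions(precision=1,suppress=True)
delta([465,170,231],-4)
cm=camera_model("wrist");im=capture("wrist");cv2.imwrite("pics/wrist1.png",im[:,:,::-1])
for t,z in dict(grey_lip=18,grey_unit=0,blue_lip=18,grey_hub1_mid=45.5).items():
    for m in mark_of("wrist",t)[:3]: print(t,round(m["conf"],2),np.array(m["centre"]),at(cm,m["centre"],z)[:2])
E
```

```text
time: 3.2
eef_pos: [466.1, 168.9, 231.6]
ee_rot: [0.035, 0.999, 0.0, 0.0]
force: [0.8, 0.7, -0.1]
finger_gap: -0.2
gripper_force: 0.0
t 3.2 pos [466.1 168.9 231.6] F [ 0.8  0.7 -0.1] turn [0. 0. 0.] shift new frame [1.1 1.  0.6] shift now frame [1.1 1.  0.6] gap -0.21857170203106324
grey_lip 0.96 [255.5 204.6] [524.8 169.8]
grey_unit 0.8 [255.8 318.8] [733.9 156.6]
blue_lip 0.9 [ 42.  264.3] [ 597.7 -151.9]
```

View pics/wrist1.png

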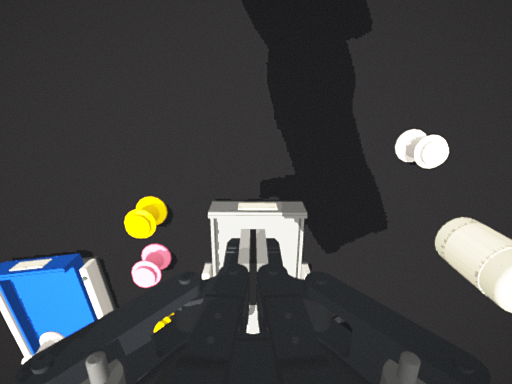

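```bash
python3 -m crank '[[[0,0,0,0,0,0.039,0],[0,0,0,0,0,0.039,0],[0,0,0,0,0,0.039,0],[0,0,0,0,0,0.039,0],[0,0,0,0,0,0.039,0],[0,0,0,-0.01,0,0,0],[0,0,0,-0.01,0,0,0],[0,0,0,-0.005,0,0,0],[0,0,0,-0.005,0,0,0],[0,0,0,-0.005,0,0,0],[0,0,0,-0.005,0,0,0]]]'
python3 -m crank '[[[0,0,0,-0.005,0,0,0],[0,0,0,-0.005,0,0,0],[0,0,0,-0.005,0,0,0],[0,0,0,-0.005,0,0,0],[0,0,0,-0.005,0,0,0],[0,0,0,-0.005,0,0,0],[0,0,0,-0.005,0,0,0],[0,0,0,-0.005,0,0,0]]]'
python3 - <<'E'
from h import *
np.set_printoptions(precision=1,suppress=True)
cm=camera_model("top");im=capture("top");cv2.imwrite("pics/top2.png",cv2.resize(im[97:242,155:345,::-1],None,fx=4,fy=4,interpolation=cv2.INTER_CUBIC))
for m in mark_of("top","grey_lip")[:3]: print(m, at(cm,m["centre"],18))
E
```

```text
time: 4.82
eef_pos: [505.6, 167.2, 36.5]
ee_rot: [0.035, 0.999, 0.0, 0.0]
force: [-0.6, 0.1, -0.6]
finger_gap: 0.1
gripper_force: 0.0
time: 5.82
eef_pos: [545.4, 164.2, 36.2]
ee_rot: [0.035, 0.999, -0.0, -0.0]
force: [-2.5, -0.8, 0.4]
finger_gap: -0.0
gripper_force: 1.1
{'centre': [188.0, 211.4], 'conf': 0.91} [565.9 166.1  18. ]
```

View pics/top2.png

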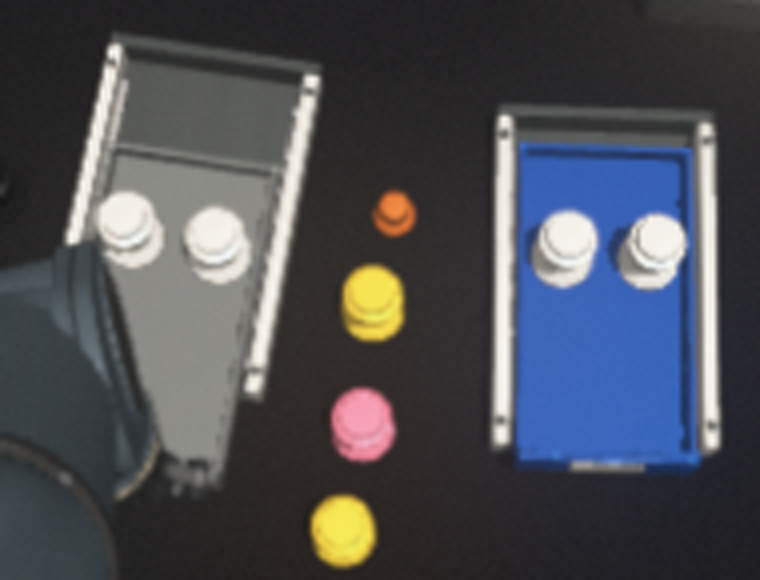

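Grey tray is moving (back edge now near crop (115,150)), hubs are upright and the push force is about 2.5 N. I'll keep pushing.

```bash
python3 -m crank '[[[0,0,0,-0.005,0,0,0],[0,0,0,-0.005,0,0,0],[0,0,0,-0.005,0,0,0],[0,0,0,-0.005,0,0,0],[0,0,0,-0.005,0,0,0],[0,0,0,-0.005,0,0,0],[0,0,0,-0.005,0,0,0],[0,0,0,-0.005,0,0,0]]]'
python3 -m crank '[[[0,0,0,-0.003,0,0,0],[0,0,0,-0.003,0,0,0],[0,0,0,-0.002,0,0,0],[0,0,0,-0.002,0,0,0]]]'
python3 - <<'E'
from h import *
cm=camera_model("top");im=capture("top");cv2.imwrite("pics/top3.png",cv2.resize(im[97:242,155:345,::-1],None,fx=4,fy=4,interpolation=cv2.INTER_CUBIC))
E
```

```text
time: 6.92
eef_pos: [585.5, 161.6, 36.3]
ee_rot: [0.035, 0.999, -0.0, 0.0]
force: [-2.9, -0.4, 1.2]
finger_gap: 0.0
gripper_force: 1.1
time: 7.42
eef_pos: [595.1, 160.9, 36.3]
ee_rot: [0.035, 0.999, -0.0, -0.0]
force: [-2.4, -0.5, 0.6]
finger_gap: -0.3
gripper_force: 1.0
```

View pics/top3.png

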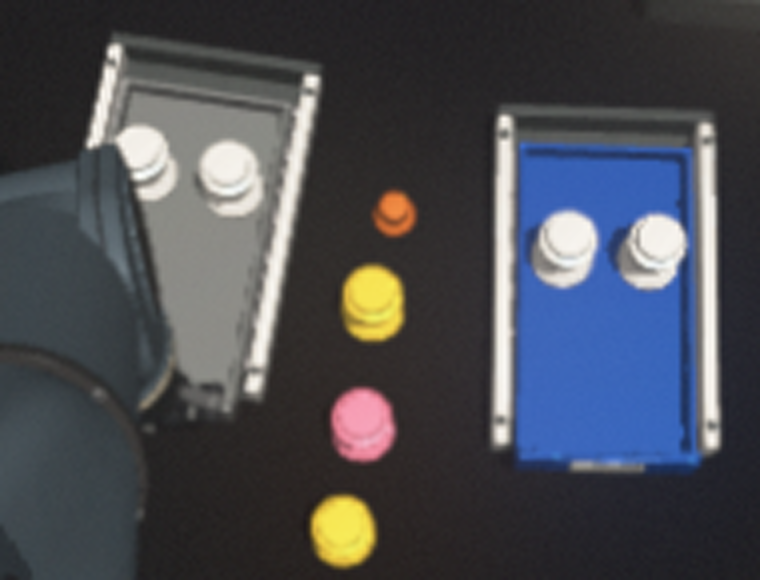

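The grey tray's back edge is now near crop (125,82) and both hubs stand. There is still some way to the stop, so I'll continue in 2 mm steps and watch the force.

```bash
python3 -m crank '[[[0,0,0,-0.002,0,0,0],[0,0,0,-0.002,0,0,0],[0,0,0,-0.002,0,0,0]]]'
python3 -m crank '[[[0,0,0,-0.002,0,0,0],[0,0,0,-0.002,0,0,0]]]'
```

```text
time: 7.85
eef_pos: [600.3, 160.5, 36.2]
ee_rot: [0.035, 0.999, -0.0, -0.001]
force: [-8.1, -0.8, 5.2]
finger_gap: -0.1
gripper_force: 4.0
time: 8.1
eef_pos: [600.4, 160.5, 35.9]
ee_rot: [0.034, 0.999, -0.001, -0.004]
force: [-20.9, -0.3, 17.7]
finger_gap: -0.1
gripper_force: 10.7
```

```bash
python3 -m crank '[[[0,0,0,0.005,0,0,0],[0,0,0,0.01,0,0,0],[0,0,0,0.02,0,0,0],[0,0,0,0.02,0,0,0],[0,0,0,0,0,-0.04,0],[0,0,0,0,0,-0.04,0],[0,0,0,0,0,-0.04,0],[0,0,0,0,0,-0.04,0]]]'
python3 - <<'E'
from h import *
np.set_printoptions(precision=1,suppress=True)
delta([560,-157,195],3.8)
for c in("wrist","top"):
  cm=camera_model(c);im=capture(c)
  for t in("grey_lip","blue_lip"):
    for m in mark_of(c,t)[:2]: print(c,t,m, at(cm,m["centre"],18))
E
```

```text
time: 9.1
eef_pos: [550.3, 164.1, 197.8]
ee_rot: [0.035, 0.999, 0.0, 0.001]
force: [0.8, 0.0, -0.4]
finger_gap: -0.5
gripper_force: 0.0
t 9.1 pos [550.3 164.1 197.8] F [ 0.8  0.  -0.4] turn [ 0.   0.  -0.1] shift new frame [  11.6 -321.1    2.8] shift now frame [ -32.1 -319.7    2.7] gap -0.4668068817317623
wrist grey_lip {'centre': [255.3, 219.8], 'conf': 0.72} [616.3 164.   18. ]
wrist grey_lip {'centre': [5.3, 218.6], 'conf': 0.36} [ 593.3 -152.9   18. ]
wrist blue_lip {'centre': [6.5, 220.0], 'conf': 0.94} [ 595.3 -152.    18. ]
wrist blue_lip {'centre': [255.9, 218.6], 'conf': 0.67} [614.7 164.9  18. ]
top grey_lip {'centre': [191.5, 194.0], 'conf': 0.87} [616.2 162.4  18. ]
top blue_lip {'centre': [305.1, 211.9], 'conf': 0.89} [ 594.9 -159.    18. ]
top blue_lip {'centre': [93.1, 190.0], 'conf': 0.59} [601.4 447.9  18. ]
```

```bash
python3 -m crank '[[[0,0,-0.136,0,0,0,0],[0,0,0,0.0015,-0.04,0,0],[0,0,0,0.0015,-0.04,0,0],[0,0,0,0.0015,-0.04,0,0],[0,0,0,0.0015,-0.04,0,0],[0,0,0,0.0015,-0.04,0,0],[0,0,0,0.0015,-0.04,0,0],[0,0,0,0.0015,-0.04,0,0],[0,0,0,0.0015,-0.04,0,0],[0,0,0,0,0,0,0]]]'
python3 - <<'E'
from h import *
np.set_printoptions(precision=1,suppress=True)
delta([635,-156,150],3.8)
cm=camera_model("wrist");im=capture("wrist");cv2.imwrite("pics/wrist2.png",im[:,:,::-1])
for m in mark_of("wrist","blue_lip")[:2]: print(m, at(cm,m["centre"],18))
E
```

```text
time: 10.65
eef_pos: [558.2, -160.0, 194.8]
ee_rot: [-0.03, 1.0, -0.001, -0.001]
force: [0.4, 1.4, -0.6]
finger_gap: -0.2
gripper_force: 0.0
t 10.65 pos [ 558.2 -160.   194.8] F [ 0.4  1.4 -0.6] turn [-0. -0. -0.] shift new frame [-76.9  -1.1  44.8] shift now frame [-77.   -0.6  44.6] gap -0.18054665159307487
{'centre': [256.6, 201.8], 'conf': 0.89} [ 597.9 -151.9   18. ]
```

View pics/wrist2.png

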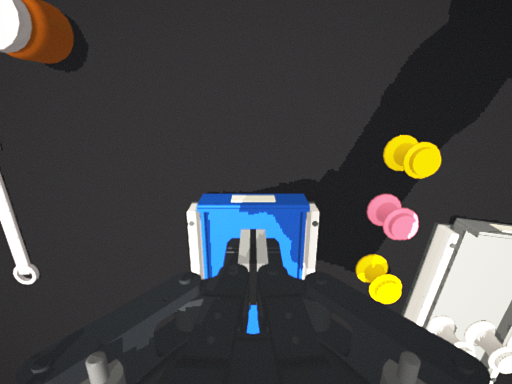

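```bash
python3 -m crank '[[[0,0,0,-0.0193,0,0,0],[0,0,0,-0.0193,0,0,0],[0,0,0,-0.0193,0,0,0],[0,0,0,-0.0193,0,0,0],[0,0,0,0,0,0.035,0],[0,0,0,0,0,0.035,0],[0,0,0,0,0,0.03,0],[0,0,0,0,0,0.02,0],[0,0,0,0,0,0.02,0],[0,0,0,0,0,0.01,0],[0,0,0,0,0,0.01,0],[0,0,0,0,0,0.006,0],[0,0,0,0,0,0,0]]]'
python3 -m crank '[[[0,0,0,0.005,0,0,0],[0,0,0,0.005,0,0,0],[0,0,0,0.005,0,0,0],[0,0,0,0.005,0,0,0],[0,0,0,0.004,0,0,0],[0,0,0,0.004,0,0,0],[0,0,0,0.004,0,0,0],[0,0,0,0.004,0,0,0]]]'
```

```text
time: 12.38
eef_pos: [636.4, -150.9, 30.2]
ee_rot: [-0.033, 0.999, 0.0, -0.0]
force: [0.0, -0.2, 0.6]
finger_gap: 0.4
gripper_force: 0.0
time: 13.38
eef_pos: [600.7, -153.3, 30.4]
ee_rot: [-0.033, 0.999, -0.0, 0.0]
force: [1.8, 0.4, -1.8]
finger_gap: 0.0
gripper_force: 1.1
```

```bash
python3 -m crank '[[[0,0,0,0.005,0,0,0],[0,0,0,0.005,0,0,0],[0,0,0,0.005,0,0,0],[0,0,0,0.005,0,0,0],[0,0,0,0.005,0,0,0],[0,0,0,0.005,0,0,0],[0,0,0,0.005,0,0,0],[0,0,0,0.005,0,0,0]]]'
python3 -m crank '[[[0,0,0,0.005,0,0,0],[0,0,0,0.005,0,0,0],[0,0,0,0.005,0,0,0],[0,0,0,0.005,0,0,0],[0,0,0,0.005,0,0,0],[0,0,0,0.005,0,0,0],[0,0,0,0.005,0,0,0],[0,0,0,0.005,0,0,0],[0,0,0,0.005,0,0,0],[0,0,0,0.005,0,0,0],[0,0,0,0.004,0,0,0],[0,0,0,0.003,0,0,0],[0,0,0,0.003,0,0,0]]]'
python3 - <<'E'
from h import *
cm=camera_model("top");im=capture("top");cv2.imwrite("pics/top4.png",cv2.resize(im[97:272,155:345,::-1],None,fx=3.4,fy=3.4,interpolation=cv2.INTER_CUBIC))
for m in mark_of("top","blue_lip")[:2]: print(m, at(cm,m["centre"],18))
E
```

```text
time: 14.38
eef_pos: [560.3, -155.8, 30.3]
ee_rot: [-0.033, 0.999, 0.0, 0.0]
force: [1.1, 1.7, 0.7]
finger_gap: 0.2
gripper_force: 1.1
time: 16.0
eef_pos: [500.6, -160.0, 30.3]
ee_rot: [-0.033, 0.999, -0.0, 0.0]
force: [2.2, 1.2, -1.1]
finger_gap: 0.4
gripper_force: 1.0
{'centre': [111.6, 241.6], 'conf': 0.69} [460.57616919 369.65277469  18.        ]
{'centre': [304.7, 249.6], 'conf': 0.57} [ 490.15148579 -164.96185622   18.        ]
```

View pics/top4.png

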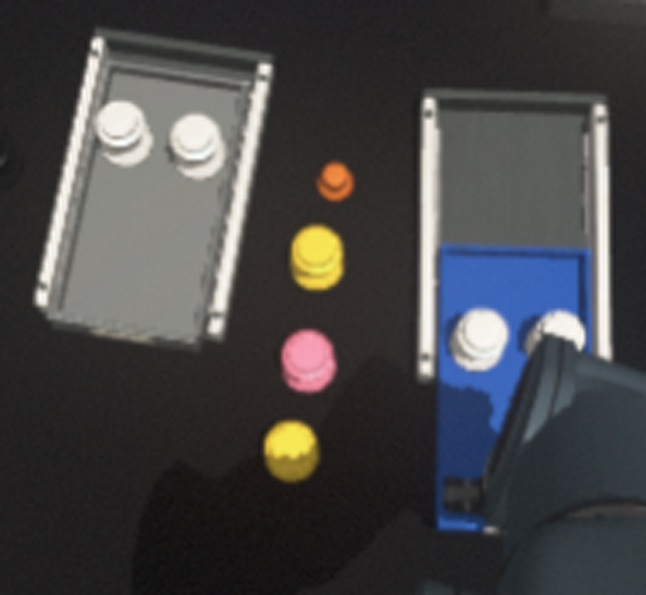

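Grey tray is home (back edge near crop (110,68)). The blue tray is well out with its lip near (460,525), and all the hubs stand. I'll draw the rest slowly to the stop.

```bash
python3 -m crank '[[[0,0,0,0.004,0,0,0],[0,0,0,0.004,0,0,0],[0,0,0,0.003,0,0,0],[0,0,0,0.003,0,0,0],[0,0,0,0.002,0,0,0],[0,0,0,0.002,0,0,0]]]'
python3 -m crank '[[[0,0,0,0.002,0,0,0],[0,0,0,0.002,0,0,0],[0,0,0,0.002,0,0,0]]]'
```

```text
time: 16.85
eef_pos: [482.7, -161.2, 30.3]
ee_rot: [-0.033, 0.999, -0.0, 0.0]
force: [1.6, -0.5, -1.6]
finger_gap: -0.0
gripper_force: 1.0
time: 17.23
eef_pos: [476.7, -161.6, 30.3]
ee_rot: [-0.033, 0.999, -0.0, 0.0]
force: [2.7, -0.8, -1.6]
finger_gap: -0.1
gripper_force: 1.0
```

```bash
python3 -m crank '[[[0,0,0,0.002,0,0,0],[0,0,0,0.002,0,0,0]]]'
python3 -m crank '[[[0,0,0,0.002,0,0,0],[0,0,0,0.002,0,0,0]]]'
```

```text
time: 17.48
eef_pos: [472.6, -161.8, 30.3]
ee_rot: [-0.033, 0.999, -0.0, -0.0]
force: [1.6, 0.6, -1.5]
finger_gap: -0.0
gripper_force: 1.0
time: 17.73
eef_pos: [470.1, -162.0, 30.5]
ee_rot: [-0.033, 0.999, -0.0, 0.001]
force: [8.6, 0.6, -5.7]
finger_gap: -0.3
gripper_force: 4.3
```

```bash
python3 -m crank '[[[0,0,0,0.002,0,0,0],[0,0,0,0,0,0,0],[0,0,0,0,0,0,0]]]'
python3 -m crank '[[[0,0,0,-0.006,0,0,0],[0,0,0,-0.01,0,0,0],[0,0,0,-0.008,0,0,0],[0,0,0,0,0,-0.03,0],[0,0,0,0,0,-0.04,0],[0,0,0,0,0,-0.04,0],[0,0,0,0,0,-0.04,0],[0,0,0,0.03,0,-0.02,0],[0,0,0,0.01,-0.04,0,0],[0,0,0,0.01,-0.04,0,0],[0,0,0,0,-0.04,0,0],[0,0,0,0,-0.04,0,0],[0,0,0,0,0,0,0],[0,0,0,0,0,0,0]]]'
python3 - <<'E'
from h import *
for c in("top","scene"):
  im=capture(c)
  cv2.imwrite(f"pics/{c}5.png",im[:,:,::-1])
E
```

```text
time: 18.1
eef_pos: [470.1, -162.0, 30.6]
ee_rot: [-0.034, 0.999, -0.0, 0.003]
force: [10.2, -0.0, -6.5]
finger_gap: -0.2
gripper_force: 5.3
time: 19.85
eef_pos: [451.4, -322.8, 200.0]
ee_rot: [-0.033, 0.999, 0.001, -0.0]
force: [0.1, -0.3, -0.3]
finger_gap: -0.1
gripper_force: 0.0
```

View pics/top5.png

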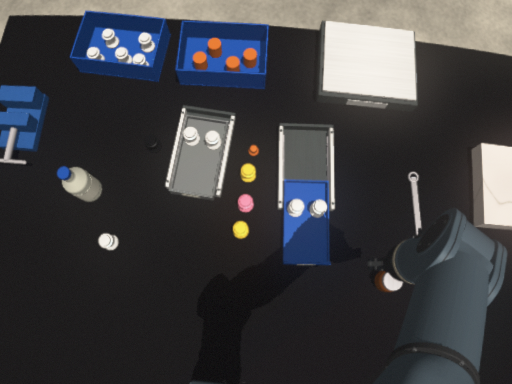

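View pics/scene5.png

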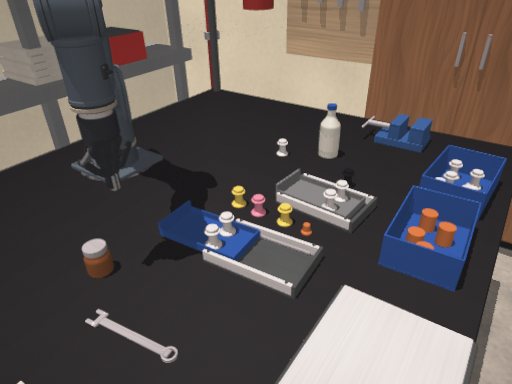

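The grey tray is home (lip near (193,193) in the top view) and the blue tray is fully out (lip near (306,262)). All four hubs are upright, the bystanders haven't moved, and the hand is clear.

```bash
python3 -c "
from plant import *
print(finish_job())"
```

```text
the job is handed in; nothing more can be done
None
```

The grey tray is pushed home to its stop, the blue tray is drawn out to its stop, all four hubs are standing, the hand is clear, and the job is handed in; no verdict was returned.

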